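# Roll a rod under the comparator spindle

## Robot

A 6-joint arm with a two-finger parallel gripper is mounted at the origin on the work surface. World frame = base frame: x ahead of the robot, y to its left, z up, the work surface at z = 0. Lengths are in m, angles in rad, forces in N, time in s.
With the tool pointing down it reaches from about 0.35 to 0.975 m from the base axis. Payload 4.9 kg.
Tool frame: the origin (TCP) lies midway between the tips of the shut fingers; the grasp point (between the pads) lies ctrl.grip_depth behind it (ctrl.grip_depth is the distance from the TCP to the grasp point, in m); y points along the fingers, z is the direction in which the jaws open and shut, and the axes are right-handed (so a half turn about y gives the same grasp; the last joint's range is limited). The gripper opens to 85 mm and grips with 20 to 120 N. Pads are 22 mm wide; open, the fingers measure 114 mm over their backs; the gripper's body (76 mm by 85 mm) begins 54 mm behind the grasp point. The pads swing forward as they close: fully open they stand 13 mm farther back than shut.
Start: joints at [-1.31, 0.053, 1.613, -0, 1.476, -0.119], TCP at [0.232, -0.58, 0.231] pointing down, gripper open.
Joint ranges: [-3.01, 3.01], [-1.01, 2.22], [0.06, 2.58], [-1.02, 4.17], [0.09, 2.62], [-3.14, 3.14]. Speed limits (rad/s): [2.57, 2.57, 3.14, 3.14, 3.14, 3.14].

## Interface

Orientations are given as a rotation vector (axis times angle).
In Python, from station import ctrl gives the robot as it stands.
- The arm moves only by the tool jog_arm, never from a script. Its argument "moves" is a list of rows, each a list of 6 numbers: the shift along the tool's x, y, z in mm, then the turn, a rotation vector about the tool's x, y, z in rad. In form: [[x, y, z, wx, wy, wz], ...]. A call has 1 to 12 rows; each row shifts and turns the commanded pose from where the row before left it, along the tool's axes as they then stand; what a row does not reach is not made up. A row lasts 1/10 s, in which the tool goes at most 50 mm and 8.59 degrees, less where a joint would pass 70% of its speed; a pose out of reach is approached as far as the arm can. A call is refused whole if a number of a shift passes 50 or a number of a turn 0.15, either way. A call with a gripper value outside its range is refused whole. "grip" is the finger opening in mm, from 0 to 85.4, set as the call begins (left out, the last holds). The fingers move at their own pace and stop on an object; "grip_force" is the grip in N (left out, the last holds). Time passes only in rows, so rows that do not move let the fingers close. It gives the time, the measured TCP pose, the force and the opening at its end, in the units of the state.
- ctrl.get_obs(): the state, without advancing time (a new reading comes with each control period).
- ctrl.get_image(name): name is "scene" or "top" or "wrist"; returns the picture (420x560x3 uint8, red, green, blue); there is no depth.
- ctrl.camera_params(name): a dict with "fx", "fy", "cx", "cy" (pixels), "pose" (4x4, takes a point from camera to world coordinates); the wrist camera has in their place "T_tool_cam" (4x4, takes a point from camera to tool coordinates, whose origin is the TCP and whose axes are the tool frame's). Camera axes: x right, y up, looking along -z (the intrinsics and any distortion apply to the point x, -y, -z); pixel columns grow to the right and rows downward; lengths in m; the calibration is good to about 2 mm. The wrist camera is an equidistant fisheye: a pixel r from the principal point sees the ray r / f radians off the axis. A picture is of the moment at which its call begins: read the wrist's pose just before it. camera_params takes no time and is no camera call.
- ctrl.finish_job(): hands the job in, once; it reports no verdict.
The state is a dict: "t": time; "q": joint angles; "dq": joint speeds; "effort": joint torques, N m; "tool_pos": TCP position; "tool_rot": TCP orientation; "contact_force": force on the tool from outside, world axes, zero at the start; "wrist_torque": the same for the moment, N m; "opening": finger opening in m.
Only numpy, scipy, OpenCV 4.12 (cv2) and the standard library are available. Lean on these libraries where they do the work, as an engineer would, in place of code of your own. Each camera call takes 0.05 s, during which the arm holds its last target. There are 200 camera calls.

## Task

Gauge the white plastic rod: take it out of the rack, lay it across the granite base of the comparator well clear in front of the spindle, and let go of it. Then roll it by pushing its side, gently, under the spindle and on until you feel it rest lightly but definitely against the steel back fence - a few newtons, never hard enough to strain or shift the fence - and leave it there square to the fence, with the spindle standing on about the middle of its length. Don't knock the comparator, and leave the other things on the bench where they are.

Things in the scene. Friction and masses are not known exactly. Their poses are not given: they have to be found in the camera images.
- specimen_center (a point): Centre of the white rod to be gauged: a plain solid plastic cylinder, 30 mm diameter, 100 mm long, about 0.1 kg; this point is half-way along it, on its axis. Its own y axis runs along the rod (x and z turn as it rolls). It starts in one of the three notches of the rack, axis 45 mm above the bench; it rolls freely once on the granite.
- anvil_point (a point): Point on the top of the comparator's black granite base right below the spindle axis, 50 mm above the bench. x points from the front edge towards fence and column (the way the rod is rolled), y to the left along the fence, z up. The granite is 220 mm (x) by 160 mm (y); its front edge is 140 mm in front of this point (at x = -140 mm).
- spindle: Sprung steel spindle, 5 mm thick, ending in a flat round foot, 18 mm diameter, flat over 10 mm, edge rounded. Origin: middle of its flat underside, 27 mm above the granite when free. It slides straight up to 12 mm with a light spring (about 0.7 N, 0.08 N more per mm). The rod is 3 mm higher and lifts it as it rolls under: a push of 1 to 4 N, felt before the much steeper rise at the fence. Once under, the foot holds the rod still.
- fence: The steel back fence: a bar 90 mm long in y, 10 mm thick, up to 23 mm above the granite, on slotted legs under two fixed brass thumbscrews. Origin: mid-setting of its front face, 15 mm behind the spindle axis, 11.5 mm above the granite, axes as the anvil point's. The fence was clamped by hand: its face stands up to 4 mm before or behind this point; only touch tells where. Over 10 N strains it, 20 N slides it.
- gauge: The whole comparator, fixed. Origin: centre of the underside, 20 mm in front of the spindle axis; axes as the anvil point's. A 26 mm column 60 mm behind the spindle, 220 mm tall, carries on the spindle axis a stem clamp (20 mm in x, 93 to 115 mm above the granite; 8 mm stem down to 86 mm) and a round indicator, 58 mm diameter, 27 mm thick, from 121 mm up. To clear them lean the hand back 25 to 30 degrees for the last push.
- rack: White rod rack, fixed, 235 mm (x) by 92 mm (y). Origin: centre of its underside. An 8 mm floor carries two rails (at y = -38 and +38 mm, 8 mm thick) with three V notches at x = -72, 0 and +72 mm; the rods lie in them along y, axes 45 mm above the bench. Between the rails fingers have free room down to the floor.
- rod_black_center (a point): Centre of the black rod of the same size in the rack; leave it.
- rod_blue_center (a point): Centre of the blue rod of the same size in the rack; leave it.
- setting_master: Steel setting cylinder, 30 mm diameter, 50 mm high, standing behind; leave it. Origin: centre of its underside.
- beaker: Glass beaker, 68 mm diameter, 90 mm high; leave it. Origin: centre of its underside.
- jar_white: White jar with black cap, 64 mm diameter, 100 mm high; leave it. Origin: centre of its underside.
- bottle_red: White bottle with red cap, 72 mm diameter, 170 mm high; leave it. Origin: centre of its underside.
- bottle_amber: Amber bottle with black cap, 68 mm diameter, 160 mm high; leave it. Origin: centre of its underside.
- screwdriver: Screwdriver lying on the bench; leave it. Origin: below its middle.
Not all that is in view belongs to the job. There is more than one size of the part that bears specimen_center; the job needs the largest.

How it is judged:
On the way, in this order (a step that is already met when the one before it is completed fails the run):
1. the white rod lies on the granite, at least 40 mm in front of the spindle axis, let go and at rest (x of specimen_center in the frame of anvil_point between -0.14 and -0.04 m and y of specimen_center in the frame of anvil_point between -0.06 and 0.06 m and z of specimen_center in the frame of anvil_point between 0.012 and 0.018 m and contact force between the fingers and specimen below 0.05 N and linear speed of specimen below 0.01 m/s), for 0.2 s.
2. the rod rolls (turns) forward on the granite under a push of the hand (z of specimen_center in the frame of anvil_point between 0.011 and 0.019 m and x of specimen_center in the frame of anvil_point between -0.14 and 0.01 m and angular speed of specimen above 0.25 rad/s and linear speed of specimen above 0.002 m/s), for 0.1 s.
3. the rod is under the lifted spindle and pressed against the fence with at least 2 N (z of spindle in the frame of anvil_point between 0.0285 and 0.034 m and z of specimen_center in the frame of anvil_point between 0.011 and 0.019 m and contact force between specimen and fence above 2 N), for 0.05 s.
At the end, for the whole second after the job is handed in: The rod lies still on the granite, spindle lifted and standing on it: axis within 6.5 mm of the spindle axis in x, spindle within 20 mm of mid-length, side still touching the fence (more than 0.02 N), square to it within 0.05 rad; hand off (x of specimen_center in the frame of anvil_point between -0.0065 and 0.0065 m and y of specimen_center in the frame of anvil_point between -0.02 and 0.02 m and z of specimen_center in the frame of anvil_point between 0.012 and 0.018 m and z of spindle in the frame of anvil_point between 0.0285 and 0.034 m and contact force between specimen and fence above 0.02 N and angle between the y axis of specimen_center and the y axis of fence, either way round below 0.05 rad and linear speed of specimen below 0.005 m/s and contact force between the fingers and specimen below 0.05 N).
It fails at once if the rod is pressed against the fence with more than 10 N (contact force between specimen and fence above 10 N).
It fails at once if the spindle is struck by the rod with more than 12 N (contact force between specimen and spindle above 12 N).
It fails at once if the hand or arm knocks the comparator (more than 8 N) (contact force between any of the fingers, the arm and gauge above 8 N).
It fails at once if another thing on the bench or in the rack is moved by more than 15 mm (distance of any of rod_black_center, rod_blue_center, setting_master, beaker, jar_white, bottle_red, bottle_amber, screwdriver from where it was at the start of the episode above 0.015 m).
It fails at once if the rod falls to the bench (height (world z) of specimen_center below 0.025 m).
It also fails if it takes over 72 s, if anything falls off the work surface, if the arm or the gripper's body presses on something with over 40 N, if the wrist force passes 120 N, or if a joint passes its speed limit or range.

## Working session

There is one attempt and no reset: what is moved stays moved. The work goes in short steps, Python scripts to look and compute and a tool call to move; the robot and the scene stay as the last step left them, time stands still between calls to the robot, and variables do not carry over. Pictures are saved under pics/ and viewed, about 8 in all and at most 12, crops included, and the job is handed in when it is done.

Besides the shell and the picture viewer there is one more tool, called after "Request:" as name(argument=value, ...) on one line, values as JSON. jog_arm: Moves the arm, as the interface text tells. Its arguments: {"type":"object","properties":{"moves":{"type":"array","items":{"type":"array","items":{"type":"number"}}},"grip":{"type":"number"},"grip_force":{"type":"number"}},"required":["moves"]}

```bash
mkdir -p pics; ls; python3 - <<'E'
from station import ctrl
import cv2,numpy as np
print(ctrl.grip_depth)
o=ctrl.get_obs();print(o)
for n in ["scene","top"]:
    im=ctrl.get_image(n);cv2.imwrite(f"pics/{n}0.png",im[...,::-1]);print(n,ctrl.camera_params(n))
print(ctrl.camera_params("wrist"))
E
```

```text
pics
0.0187
{'t': 0.0, 'q': array([-1.30999536e+00,  5.33701416e-02,  1.61428253e+00, -1.90418266e-05,
        1.47601940e+00, -1.18968154e-01]), 'dq': array([-0.0005899 , -0.00056757, -0.00018922, -0.00152479, -0.00162595,
        0.00148344]), 'effort': array([ 5.02538533e-04, -3.93672574e+01, -3.70183182e+01, -7.58809676e-06,
        7.04180144e-03, -1.71586845e-05]), 'tool_pos': array([ 0.23154309, -0.57985594,  0.23006165]), 'tool_rot': array([-0.38720284,  2.0158101 , -2.01155964]), 'contact_force': array([ 0.01406648, -0.40499574, -0.63281267]), 'wrist_torque': array([ 0.00627645, -0.02161335, -0.00628897]), 'opening': 0.08565669539725758}
scene {'fx': 541.2004093958194, 'fy': 541.2004093958194, 'cx': 287.4099911172086, 'cy': 215.6326423004642, 'pose': array([[ 0.02123017, -0.71501895,  0.69878264,  1.54349164],
       [ 0.9996295 ,  0.00327293, -0.02702143, -0.02242468],
       [ 0.01703377,  0.69909741,  0.71482352,  1.06684751],
       [ 0.        ,  0.        ,  0.        ,  1.        ]])}
top {'fx': 516.058996395883, 'fy': 516.058996395883, 'cx': 284.1401413129414, 'cy': 206.6776444710831, 'pose': array([[-0.00373604,  0.97398818, -0.22656802,  0.20979509],
       [-0.99998898, -0.00299489,  0.00361486,  0.00763514],
       [ 0.00284229,  0.22657903,  0.97398864,  1.66953401],
       [ 0.        ,  0.        ,  0.        ,  1.        ]])}
{'fx': 325.19226210127806, 'fy': 325.19226210127806, 'cx': 281.6624429374425, 'cy': 210.79848548727247, 'T_tool_cam': array([[-3.34924728e-04, -9.64863188e-01, -2.62752576e-01,
        -6.60137799e-02],
       [-1.19001759e-04,  2.62752627e-01, -9.64863225e-01,
        -1.42637005e-01],
       [ 9.99999937e-01, -2.91888535e-04, -2.02822769e-04,
        -1.24833356e-03],
       [ 0.00000000e+00,  0.00000000e+00,  0.00000000e+00,
         1.00000000e+00]])}
```

View pics/scene0.png

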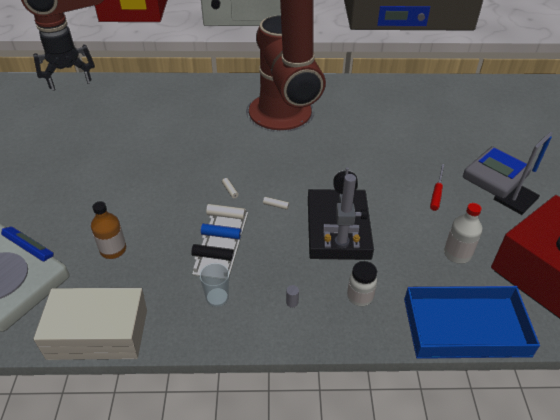

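View pics/top0.png

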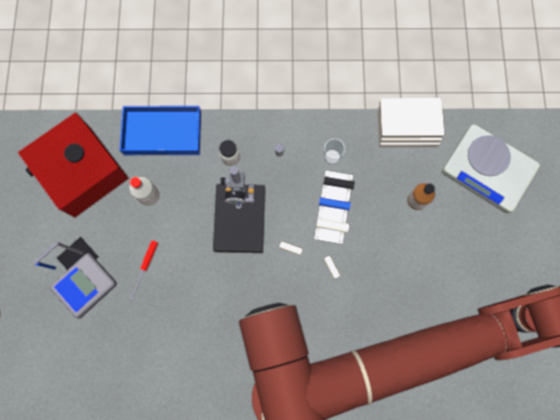

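The scene shows the white rod in the rack's robot-side notch (top view ~(333,226)), the granite at ~(240,217) in the top view, and smaller white decoys on the bench. Next I cast rays.

```bash
cat > h.py <<'E'
import numpy as np,cv2
from scipy.spatial.transform import Rotation as R
from station import ctrl
def ray(n,px,z):
    c=ctrl.camera_params(n);P=c["pose"]
    px=np.atleast_2d(px).astype(float)
    d=np.c_[(px[:,0]-c["cx"])/c["fx"],-(px[:,1]-c["cy"])/c["fy"],-np.ones(len(px))]@P[:3,:3].T
    o=P[:3,3];return o+d*((z-o[2])/d[:,2])[:,None]
def wray(px,z,o):
    c=ctrl.camera_params("wrist");T=np.eye(4);T[:3,:3]=R.from_rotvec(o["tool_rot"]).as_matrix();T[:3,3]=o["tool_pos"]
    P=T@c["T_tool_cam"];px=np.atleast_2d(px).astype(float)
    u=px-[c["cx"],c["cy"]];r=np.hypot(*u.T);th=r/c["fx"];s=np.sin(th)/np.maximum(r,1e-9)
    d=np.c_[u[:,0]*s,-u[:,1]*s,-np.cos(th)]@P[:3,:3].T
    return P[:3,3]+d*((z-P[2,3])/d[:,2])[:,None]
E
python3 - <<'E'
from h import *
t=cv2.imread("pics/top0.png");s=cv2.imread("pics/scene0.png")
def rects(im,n,box,f,z):
    x0,y0,x1,y1=box;c=im[y0:y1,x0:x1].astype(int);m=f(c).astype(np.uint8)
    cs,_=cv2.findContours(m,0,2)
    for k in cs:
        if cv2.contourArea(k)>40:
            r=cv2.minAreaRect(k);b=cv2.boxPoints(r)+[x0,y0]
            print(n,np.round(r[0],1)+[x0,y0],np.round(r[1],1),"world",np.round(ray(n,b,z),4)[:,:2].tolist(),"ctr",np.round(ray(n,np.array(r[0])+[x0,y0],z),4)[0])
print("granite");rects(t,"top",(205,170,275,260),lambda c:c.max(2)<45,.05)
rects(s,"scene",(300,180,380,265),lambda c:c.max(2)<45,.05)
print("blue");rects(t,"top",(310,160,365,250),lambda c:(c[...,0]-c[...,2])>70,.05)
rects(s,"scene",(185,195,250,280),lambda c:(c[...,0]-c[...,2])>70,.05)
print("black");rects(t,"top",(310,160,365,250),lambda c:c.max(2)<50,.05)
a=cv2.resize(t[165:260,205:370],None,fx=4.8,fy=4.8,interpolation=2)
b=cv2.resize(s[165:285,180:380],None,fx=3.5,fy=3.5,interpolation=2)
cv2.imwrite("pics/a.png",a);cv2.imwrite("pics/b.png",b)
E
```

```text
granite
scene [340.  219.5] [79. 64.] world [[0.4096, 0.0769], [0.41, 0.2577], [0.6987, 0.2198], [0.6976, 0.0631]] ctr [0.5642 0.1533 0.05  ]
blue
top [334.5 203.2] [31.6  7.5] world [[0.5947, -0.1085], [0.6192, -0.1132], [0.6004, -0.2133], [0.576, -0.2082]] ctr [ 0.5975 -0.1609  0.05  ]
scene [219.8 230.8] [38.5  9.8] world [[0.6096, -0.2073], [0.5758, -0.2068], [0.5955, -0.1078], [0.6288, -0.11]] ctr [ 0.6026 -0.1578  0.05  ]
black
```

View pics/a.png

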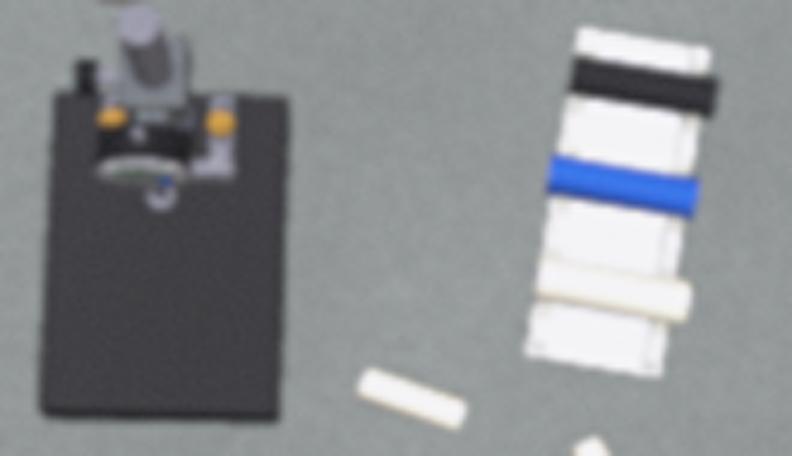

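The crop clearly shows the granite corners ((57,95),(288,98),(277,410),(42,407)), the white rod (centre ~(614,290)) and the indicator foot at (160,200).

```bash
python3 - <<'E'
from h import *
f=lambda p:np.array(p)/4.8+[205,165]-0.4
c=ray("top",f([(57,95),(288,98),(277,410),(42,407)]),.05);print(c.round(4))
print("axes",np.degrees(np.arctan2(*(c[0]-c[3])[[1,0]])),np.degrees(np.arctan2(*(c[1]-c[2])[[1,0]])),np.degrees(np.arctan2(*(c[3]-c[2])[[1,0]])),np.linalg.norm(c[0]-c[3]),np.linalg.norm(c[3]-c[2]))
print("mid",c.mean(0))
w=ray("top",f([(538,275),(690,305),(614,290),(622,186),(645,88)]),.045);print(w.round(4))
t=cv2.imread("pics/top0.png")
o=ctrl.get_obs();print(R.from_rotvec(o["tool_rot"]).as_matrix().round(3))
E
```

```text
[[0.6616 0.2215 0.05  ]
 [0.6591 0.0649 0.05  ]
 [0.4461 0.0711 0.05  ]
 [0.4486 0.2258 0.05  ]]
axes -1.167410179833339 -1.670301904096276 89.07314815821712 0.21305521350413867 0.15472001141117359
mid [0.55387591 0.14584962 0.05      ]
[[ 0.5372 -0.1027  0.045 ]
 [ 0.5165 -0.2037  0.045 ]
 [ 0.5268 -0.1533  0.045 ]
 [ 0.5983 -0.1605  0.045 ]
 [ 0.6668 -0.1779  0.045 ]]
[[-0.929 -0.     0.371]
 [-0.371  0.002 -0.929]
 [-0.    -1.    -0.002]]
```

Request:
jog_arm(moves=[[0,0,0,0,-0.141,0],[0,0,0,0,-0.141,0],[0,0,0,0,-0.141,0],[0,0,0,0,-0.141,0],[0,0,0,0,-0.141,0],[0,0,0,0,-0.141,0],[0,0,0,0,-0.141,0],[0,0,0,0,0,0]], grip=50)

```text
t: 0.9
tool_pos: [0.2316, -0.5801, 0.2306]
tool_rot: [-1.105, 1.359, -1.357]
contact_force: [0.3, 1.4, 0.3]
opening: 0.0498
```

Request:
jog_arm(moves=[[-40,0,17,0,0,0],[-40,0,17,0,0,0],[-40,0,17,0,0,0],[-40,0,17,0,0,0],[-40,0,17,0,0,0],[-40,0,17,0,0,0],[-40,0,17,0,0,0],[-40,0,17,0,0,0],[-40,0,17,0,0,0],[-40,0,17,0,0,0],[-40,0,17,0,0,0],[-38,0,17,0,0,0]])

```text
t: 2.1
tool_pos: [0.5289, -0.1518, 0.2311]
tool_rot: [-1.104, 1.36, -1.36]
contact_force: [0.1, -0.6, 0.2]
opening: 0.0501
```

```bash
python3 - <<'E'
from h import *
o=ctrl.get_obs();im=ctrl.get_image("wrist")[...,::-1];cv2.imwrite("pics/w1.png",im)
np.save("w1.npy",o,allow_pickle=True);print(o["tool_pos"],R.from_rotvec(o["tool_rot"]).as_matrix().round(3),o["q"],o["opening"],o["contact_force"],o["t"])
E
```

```text
[ 0.52894564 -0.15184748  0.23113487] [[-0.206 -0.     0.979]
 [-0.979  0.    -0.206]
 [-0.    -1.    -0.   ]] [-4.14805767e-01 -1.25703218e-01  1.78695233e+00  5.53958564e-06
  1.48041067e+00 -2.07670650e-01] 0.050050609562324815 [ 0.0852605  -0.61514219  0.17540758] 2.1
```

View pics/w1.png

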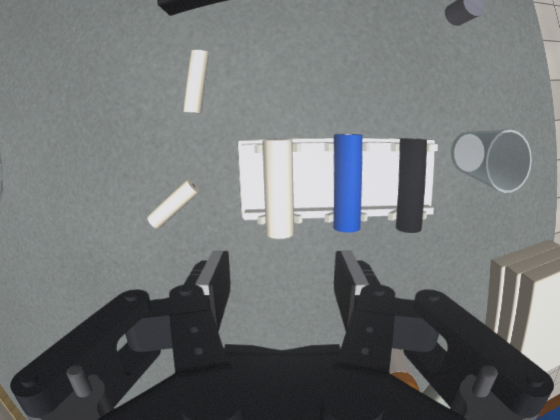

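The wrist view shows the white rod between (278,139) and (280,237), with the blue and black rods to its right; the hand is roughly centred on the white one.

```bash
python3 - <<'E'
from h import *
o=np.load("w1.npy",allow_pickle=True).item()
im=cv2.imread("pics/w1.png").astype(int)
m=((im.min(2)>150)&(im[...,2]-im[...,0]>8)).astype(np.uint8)
m[:, :240]=0;m[:,320:]=0
k=max(cv2.findContours(m,0,2)[0],key=cv2.contourArea);r=cv2.minAreaRect(k);print(r)
a,b=wray([(278,140),(280,237)],.06,o);print(a,b)
c=wray([(278.5,165),(279.5,210),(279,188)],.045,o);print(c, "axis yaw",np.degrees(np.arctan2(-(c[0]-c[1])[0],(c[0]-c[1])[1])))
T=R.from_rotvec(o["tool_rot"]).as_matrix()
print("tool-frame offset of (mid) mm",(T.T@(c[2]-o["tool_pos"])*1000).round(1), "ends",(T.T@(a-o["tool_pos"])*1000).round(1),(T.T@(b-o["tool_pos"])*1000).round(1))
E
```

```text
((267.5, 188.5), (97.0, 9.0), 90.0)
[ 0.5352291 -0.0999378  0.06     ] [ 0.51684315 -0.19637218  0.06      ]
[[ 0.53013917 -0.12564387  0.045     ]
 [ 0.52134571 -0.17217189  0.045     ]
 [ 0.52569704 -0.1491055   0.045     ]] axis yaw -10.702254772627347
tool-frame offset of (mid) mm [ -2.  186.1  -3.7] ends [-52.1 171.1  -4.5] [ 46.1 171.1  -2.7]
```

Request:
jog_arm(moves=[[-1,27,-3,0,0,0],[0,30,0,0,0,0],[0,30,0,0,0,0],[0,30,0,0,0,0],[0,30,0,0,0,0],[0,25,0,0,0,0],[0,15,0,0,0,0],[0,10,0,0,0,0],[0,0,0,0,0,0],[0,0,0,0,0,0]])

```text
t: 3.15
tool_pos: [0.5264, -0.1524, 0.0354]
tool_rot: [-1.105, 1.357, -1.359]
contact_force: [0.4, 1.4, 0.8]
opening: 0.0502
```

Request:
jog_arm(moves=[[0,0,0,0,0,0],[0,0,0,0,0,0],[0,0,0,0,0,0],[0,0,0,0,0,0],[0,0,0,0,0,0],[0,0,0,0,0,0],[0,0,0,0,0,0]], grip=20, grip_force=25)

```text
t: 3.85
tool_pos: [0.5255, -0.1523, 0.0359]
tool_rot: [-1.107, 1.358, -1.358]
contact_force: [-4.8, 0.7, 4.8]
opening: 0.0295
```

Request:
jog_arm(moves=[[0,-10,0,0,0,0],[0,-20,0,0,0,0],[0,-30,0,0,0,0],[0,-30,0,0,0,0],[0,-35,0,0,0,0],[0,-35,0,0,0,0],[0,-20,0,0,0,0],[0,0,0,0,0,0]])

```text
t: 4.65
tool_pos: [0.528, -0.153, 0.22]
tool_rot: [-1.101, 1.349, -1.365]
contact_force: [0.4, 0.1, -0.6]
opening: 0.0291
```

```bash
python3 - <<'E'
from h import *
o=ctrl.get_obs();im=ctrl.get_image("wrist")[...,::-1];cv2.imwrite("pics/w2.png",im)
np.save("w2.npy",o,allow_pickle=True);print(o["tool_pos"],R.from_rotvec(o["tool_rot"]).as_matrix().round(3),o["opening"],o["contact_force"],o["t"])
E
```

```text
[ 0.52796079 -0.15302927  0.21999584] [[-0.203  0.009  0.979]
 [-0.979 -0.004 -0.203]
 [ 0.002 -1.     0.01 ]] 0.029081626800954604 [ 0.42112132  0.10835098 -0.61750177] 4.65
```

View pics/w2.png

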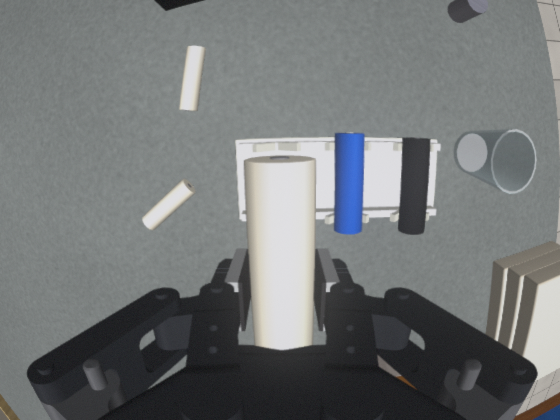

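Request:
jog_arm(moves=[[0,0,0,0,-0.09,0],[0,0,0,0,-0.09,0],[-37,0,-6,0,0,0],[-37,0,-6,0,0,0],[-37,0,-6,0,0,0],[-37,0,-6,0,0,0],[-37,0,-6,0,0,0],[-37,0,-6,0,0,0],[-37,0,-6,0,0,0],[-36,0,-4,0,0,0],[0,0,0,0,0,0],[0,0,0,0,0,0]])

```text
t: 5.9
tool_pos: [0.4856, 0.1442, 0.2124]
tool_rot: [-1.202, 1.227, -1.225]
contact_force: [0.6, -0.1, -0.8]
opening: 0.0293
```

```bash
python3 - <<'E'
from h import *
o=ctrl.get_obs();im=ctrl.get_image("wrist")[...,::-1];cv2.imwrite("pics/w3.png",im)
np.save("w3.npy",o,allow_pickle=True);print(o["tool_pos"],R.from_rotvec(o["tool_rot"]).as_matrix().round(3),o["opening"],o["contact_force"],o["t"])
E
```

```text
[0.48559316 0.14424137 0.21235708] [[-0.022 -0.003  1.   ]
 [-1.    -0.001 -0.022]
 [ 0.001 -1.    -0.003]] 0.0292621486235599 [ 0.56880456 -0.05244979 -0.77718505] 5.9
```

View pics/w3.png

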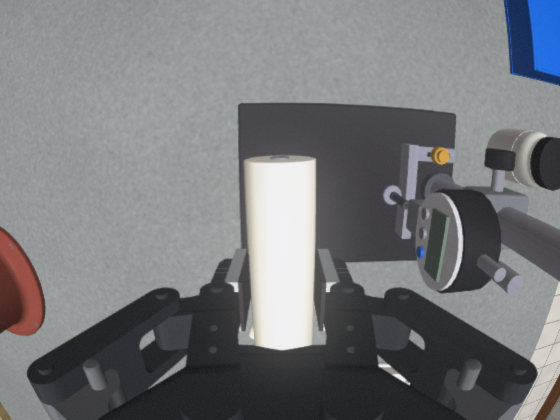

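The wrist view shows the granite corners at (239,104), (455,114) and (445,262), the spindle foot at (393,196), and the fence bar along x≈407 px.

```bash
python3 - <<'E'
from h import *
o=np.load("w3.npy",allow_pickle=True).item()
print("corners FL BL BR, front low",wray([(239,104),(455,114),(445,262),(241,240)],.05,o).round(4))
print("foot",wray([(393,196)],.079,o).round(4))
print("fence front top edge",wray([(402,147),(397,236)],.073,o).round(4))
p=wray([(239,104),(240,240),(455,114),(447,250)],.05,o)
for a,b in [(0,1),(2,3),(0,2)]:
    d=p[b]-p[a];print(np.degrees(np.arctan2(d[1],d[0])))
im=cv2.imread("pics/w3.png");cv2.imwrite("pics/w3c.png",cv2.resize(im[95:275,230:470],None,fx=3,fy=3,interpolation=2))
E
```

```text
corners FL BL BR, front low [[0.4466 0.232  0.05  ]
 [0.6625 0.2268 0.05  ]
 [0.6663 0.0649 0.05  ]
 [0.4424 0.0989 0.05  ]]
foot [[0.5851 0.1481 0.079 ]]
fence front top edge [[0.5941 0.1921 0.073 ]
 [0.5944 0.1073 0.073 ]]
-92.23908986479447
-88.46772637520111
-1.387748632303486
```

View pics/w3c.png

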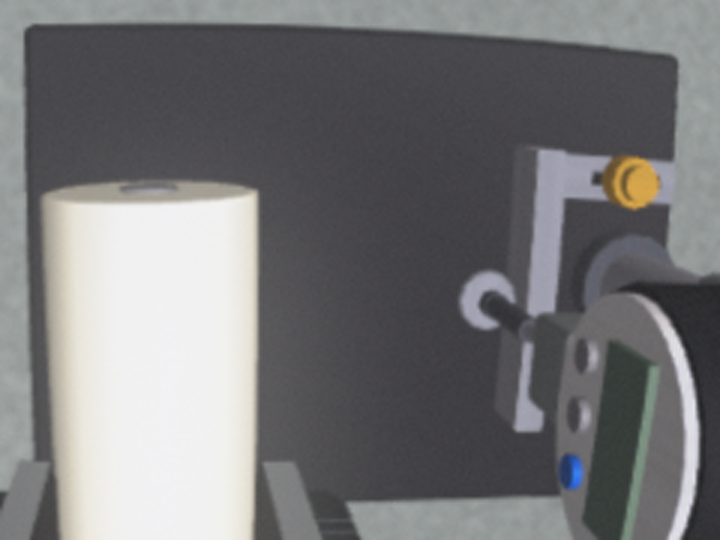

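Request:
jog_arm(moves=[[0,30,5,0,0,0],[0,30,0,0,0,0],[0,30,0,0,0,0],[0,30,0,0,0,0],[0,20,0,0,0,0],[0,10,0,0,0,0],[0,3,0,0,0,0],[0,0,0,0,0,0],[0,0,0,0,0,0]])

```text
t: 6.85
tool_pos: [0.4929, 0.1437, 0.0627]
tool_rot: [-1.195, 1.226, -1.228]
contact_force: [0.0, 0.6, -0.3]
opening: 0.0286
```

Request:
jog_arm(moves=[[0,1,0,0,0,0],[0,0.5,0,0,0,0],[0,0,0,0,0,0],[0,0,0,0,0,0]])

```text
t: 7.25
tool_pos: [0.4918, 0.1439, 0.06]
tool_rot: [-1.198, 1.227, -1.227]
contact_force: [-0.9, 1.1, -0.6]
opening: 0.0292
```

Request:
jog_arm(moves=[[0,1,0,0,0,0],[0,0.5,0,0,0,0],[0,0,0,0,0,0],[0,0,0,0,0,0]])

```text
t: 7.65
tool_pos: [0.4916, 0.1438, 0.0582]
tool_rot: [-1.198, 1.227, -1.227]
contact_force: [-0.5, 0.0, -0.6]
opening: 0.0288
```

Request:
jog_arm(moves=[[0,1,0,0,0,0],[0,0.5,0,0,0,0],[0,0,0,0,0,0],[0,0,0,0,0,0]])

```text
t: 8.05
tool_pos: [0.4916, 0.1438, 0.0568]
tool_rot: [-1.198, 1.227, -1.227]
contact_force: [-0.3, 0.5, -1.0]
opening: 0.0291
```

Request:
jog_arm(moves=[[0,0.5,0,0,0,0],[0,0,0,0,0,0],[0,0,0,0,0,0]])

```text
t: 8.35
tool_pos: [0.4917, 0.1438, 0.0563]
tool_rot: [-1.198, 1.227, -1.227]
contact_force: [0.0, -0.1, -0.1]
opening: 0.0292
```

Request:
jog_arm(moves=[[0,0.5,0,0,0,0],[0,0,0,0,0,0],[0,0,0,0,0,0]])

```text
t: 8.65
tool_pos: [0.4918, 0.1438, 0.056]
tool_rot: [-1.198, 1.227, -1.227]
contact_force: [-0.8, -0.6, 0.6]
opening: 0.029
```

Request:
jog_arm(moves=[[0,0.5,0,0,0,0],[0,0,0,0,0,0],[0,0,0,0,0,0]])

```text
t: 8.95
tool_pos: [0.4918, 0.1438, 0.056]
tool_rot: [-1.198, 1.227, -1.227]
contact_force: [-2.3, 0.1, 5.3]
opening: 0.0287
```

Request:
jog_arm(moves=[[0,0.5,0,0,0,0],[0,0,0,0,0,0],[0,0,0,0,0,0]])

```text
t: 9.25
tool_pos: [0.4918, 0.1438, 0.056]
tool_rot: [-1.198, 1.227, -1.227]
contact_force: [-3.6, -0.7, 8.4]
opening: 0.0292
```

Request:
jog_arm(moves=[[0,-0.5,0,0,0,0],[0,-0.5,0,0,0,0],[0,0,0,0,0,0]])

```text
t: 9.55
tool_pos: [0.4918, 0.1438, 0.056]
tool_rot: [-1.197, 1.226, -1.227]
contact_force: [-1.2, -0.3, 3.8]
opening: 0.0295
```

Request:
jog_arm(moves=[[0,0,0,0,0,0],[0,0,0,0,0,0],[0,0,0,0,0,0],[0,0,0,0,0,0],[0,0,0,0,0,0]], grip=36)

```text
t: 10.05
tool_pos: [0.4916, 0.1438, 0.0557]
tool_rot: [-1.198, 1.227, -1.227]
contact_force: [0.2, -0.1, -0.3]
opening: 0.0361
```

Request:
jog_arm(moves=[[0,0,0,0,0,0],[0,0,0,0,0,0],[0,0,0,0,0,0],[0,0,0,0,0,0],[0,0,0,0,0,0],[0,0,0,0,0,0]], grip=48)

```text
t: 10.65
tool_pos: [0.4917, 0.1438, 0.0559]
tool_rot: [-1.198, 1.227, -1.227]
contact_force: [-0.4, 0.7, -0.2]
opening: 0.0482
```

```bash
python3 - <<'E'
from h import *
o=ctrl.get_obs();im=ctrl.get_image("wrist")[...,::-1];cv2.imwrite("pics/w4.png",im)
im2=ctrl.get_image("wrist")[...,::-1]
cv2.imwrite("pics/w4c.png",np.hstack([im[120:400,150:420],im2[120:400,150:420]]))
np.save("w4.npy",o,allow_pickle=True);print(o["tool_pos"],o["opening"],o["contact_force"],o["t"])
E
```

```text
[0.4916874  0.14380792 0.05585004] 0.04816078739493512 [-0.36544585  0.70871517 -0.19089792] 10.65
```

View pics/w4c.png

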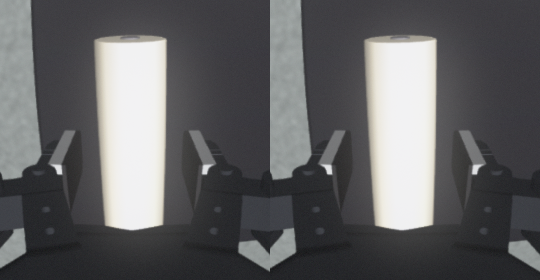

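Request:
jog_arm(moves=[[0,-15,0,0,0,0],[0,-25,0,0,0,0],[0,-25,0,0,0,0],[0,-10,-15,0,0,0],[0,0,-25,0,0,0],[0,0,0,0,-0.143,0],[0,0,0,0,-0.143,0],[0,0,0,0,-0.143,0],[0,0,0,0,-0.143,0],[0,0,0,0,-0.143,0],[0,0,0,0,-0.143,0]])

```text
t: 11.85
tool_pos: [0.452, 0.1448, 0.1322]
tool_rot: [-1.493, 0.571, -0.573]
contact_force: [-0.5, 0.4, 0.5]
opening: 0.0479
```

Request:
jog_arm(moves=[[0,0,0,0,-0.143,0],[0,0,0,0,-0.143,0],[0,0,0,0,-0.143,0],[0,0,0,0,-0.143,0],[0,0,0,0,-0.143,0],[0,0,0,0,0,-0.12],[0,0,0,0,0,-0.12],[0,0,0,0,0,-0.12],[0,0,0,0,0,-0.12],[0,0,0,0,0,0],[0,0,0,0,0,0]])

```text
t: 12.95
tool_pos: [0.4518, 0.1449, 0.1319]
tool_rot: [-1.543, -0.36, -0.393]
contact_force: [0.3, 0.6, 0.4]
opening: 0.048
```

```bash
python3 - <<'E'
from h import *
o=ctrl.get_obs();im=ctrl.get_image("wrist")[...,::-1];cv2.imwrite("pics/w5.png",im)
np.save("w5.npy",o,allow_pickle=True);print(o["tool_pos"],R.from_rotvec(o["tool_rot"]).as_matrix().round(4),o["q"].round(2),o["opening"],o["contact_force"],o["t"])
E
```

```text
[0.45175966 0.1449291  0.13186815] [[ 8.869e-01  4.615e-01  2.150e-02]
 [-1.920e-02 -9.600e-03  9.998e-01]
 [ 4.616e-01 -8.871e-01  4.000e-04]] [ 0.22 -0.57  2.35 -0.14  0.9  -1.27] 0.047973243991173885 [0.33526326 0.59916189 0.41554767] 12.95
```

View pics/w5.png

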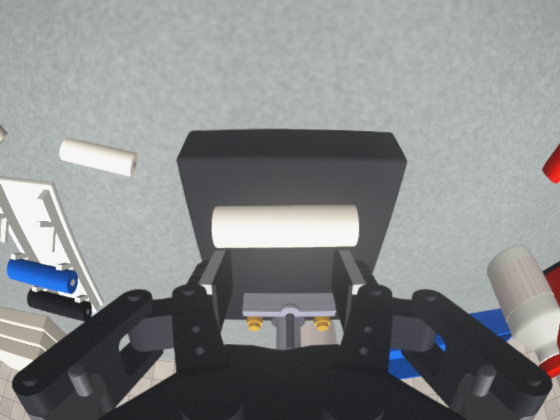

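```bash
python3 - <<'E'
from h import *
o=np.load("w5.npy",allow_pickle=True).item()
print("rod ends (L=-y)",wray([(213,228),(358,226)],.068,o).round(4), "fence ends",wray([(243,302),(336,302)],.073,o).round(4))
print("granite front corners",wray([(180,159),(405,160)],.05,o).round(4))
E
```

```text
rod ends (L=-y) [[0.4894 0.0961 0.068 ]
 [0.4896 0.1996 0.068 ]] fence ends [[0.5816 0.1079 0.073 ]
 [0.5841 0.1931 0.073 ]]
granite front corners [[0.4415 0.0778 0.05  ]
 [0.4448 0.2305 0.05  ]]
```

Request:
jog_arm(moves=[[-7,13.5,0,0,0,0],[-7,13.5,0,0,0,0],[-7,13.5,0,0,0,0],[-7,13.5,0,0,0,0],[-5,9,0,0,0,0],[-2,4.5,0,0,0,0],[0,0,0,0,0,0],[0,0,0,0,0,0],[0,0,0,0,0,0]])

```text
t: 13.9
tool_pos: [0.4526, 0.1449, 0.0559]
tool_rot: [-1.542, -0.361, -0.395]
contact_force: [-0.0, -0.3, -0.1]
opening: 0.0479
```

Request:
jog_arm(moves=[[1.8,0.9,0,0,0,0],[1.8,0.9,0,0,0,0],[1.8,0.9,0,0,0,0],[1.8,0.9,0,0,0,0],[1.8,0.9,0,0,0,0],[1.8,0.9,0,0,0,0],[1.8,0.9,0,0,0,0],[1.8,0.9,0,0,0,0],[1.8,0.9,0,0,0,0],[1.8,0.9,0,0,0,0],[1.8,0.9,0,0,0,0],[1.8,0.9,0,0,0,0]])

```text
t: 15.1
tool_pos: [0.4761, 0.1442, 0.0552]
tool_rot: [-1.543, -0.36, -0.393]
contact_force: [0.8, 0.0, 0.1]
opening: 0.0482
```

Request:
jog_arm(moves=[[1.8,0.94,0,0,0,0],[1.8,0.94,0,0,0,0],[1.8,0.94,0,0,0,0],[1.8,0.94,0,0,0,0],[1.8,0.94,0,0,0,0],[1.8,0.94,0,0,0,0],[1.8,0.94,0,0,0,0],[1.8,0.94,0,0,0,0],[1.8,0.94,0,0,0,0],[1.8,0.94,0,0,0,0],[1.8,0.94,0,0,0,0],[1.8,0.94,0,0,0,0]])

```text
t: 16.3
tool_pos: [0.5005, 0.1437, 0.0552]
tool_rot: [-1.543, -0.36, -0.393]
contact_force: [0.3, 0.2, 0.5]
opening: 0.048
```

```bash
python3 - <<'E'
from h import *
o=ctrl.get_obs();im=ctrl.get_image("wrist")[...,::-1];cv2.imwrite("pics/w6.png",im)
np.save("w6.npy",o,allow_pickle=True);print(o["tool_pos"],R.from_rotvec(o["tool_rot"]).as_matrix().round(4),o["contact_force"],o["t"])
E
```

```text
[0.50050047 0.14369526 0.05517409] [[ 0.8868  0.4617  0.0218]
 [-0.0193 -0.0101  0.9998]
 [ 0.4618 -0.887   0.    ]] [0.25268553 0.23825986 0.45068176] 16.3
```

View pics/w6.png

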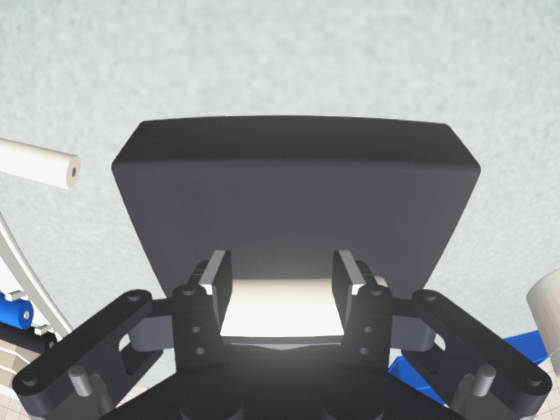

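Request:
jog_arm(moves=[[1.8,0.94,0,0,0,0],[1.8,0.94,0,0,0,0],[1.8,0.94,0,0,0,0],[1.8,0.94,0,0,0,0],[1.8,0.94,0,0,0,0],[1.8,0.94,0,0,0,0],[1.8,0.94,0,0,0,0],[1.8,0.94,0,0,0,0],[1.8,0.94,0,0,0,0],[1.8,0.94,0,0,0,0],[1.8,0.94,0,0,0,0],[1.8,0.94,0,0,0,0]])

```text
t: 17.55
tool_pos: [0.5248, 0.1432, 0.0551]
tool_rot: [-1.543, -0.36, -0.393]
contact_force: [-0.6, 0.0, 0.1]
opening: 0.048
```

Request:
jog_arm(moves=[[1.35,0.7,0,0,0,0],[1.35,0.7,0,0,0,0],[1.35,0.7,0,0,0,0],[1.35,0.7,0,0,0,0],[1.35,0.7,0,0,0,0],[1.35,0.7,0,0,0,0]])

```text
t: 18.15
tool_pos: [0.5339, 0.143, 0.0551]
tool_rot: [-1.543, -0.36, -0.393]
contact_force: [0.6, 0.0, 0.3]
opening: 0.0483
```

Request:
jog_arm(moves=[[0.9,0.47,0,0,0,0],[0.9,0.47,0,0,0,0],[0.9,0.47,0,0,0,0],[0.9,0.47,0,0,0,0]])

```text
t: 18.55
tool_pos: [0.5379, 0.1429, 0.0551]
tool_rot: [-1.543, -0.36, -0.393]
contact_force: [-0.5, 0.7, -0.3]
opening: 0.048
```

Request:
jog_arm(moves=[[0.9,0.47,0,0,0,0],[0.9,0.47,0,0,0,0],[0.9,0.47,0,0,0,0]])

```text
t: 18.85
tool_pos: [0.541, 0.1428, 0.0551]
tool_rot: [-1.543, -0.36, -0.393]
contact_force: [0.4, 0.0, 0.3]
opening: 0.048
```

Request:
jog_arm(moves=[[0.9,0.47,0,0,0,0],[0.9,0.47,0,0,0,0],[0.9,0.47,0,0,0,0]])

```text
t: 19.15
tool_pos: [0.544, 0.1428, 0.0551]
tool_rot: [-1.543, -0.36, -0.393]
contact_force: [0.1, -0.0, 0.7]
opening: 0.0481
```

Request:
jog_arm(moves=[[0.9,0.47,0,0,0,0],[0.9,0.47,0,0,0,0]])

```text
t: 19.35
tool_pos: [0.5461, 0.1427, 0.0551]
tool_rot: [-1.543, -0.36, -0.393]
contact_force: [-0.0, -0.1, 0.0]
opening: 0.0482
```

Request:
jog_arm(moves=[[0.9,0.47,0,0,0,0],[0.9,0.47,0,0,0,0]])

```text
t: 19.55
tool_pos: [0.5478, 0.1427, 0.0549]
tool_rot: [-1.543, -0.359, -0.393]
contact_force: [-0.9, -0.6, 0.6]
opening: 0.0482
```

Request:
jog_arm(moves=[[0.9,0.47,0,0,0,0],[0,0,0,0,0,0]])

```text
t: 19.75
tool_pos: [0.5491, 0.1427, 0.0551]
tool_rot: [-1.543, -0.36, -0.393]
contact_force: [-1.0, -0.3, 0.3]
opening: 0.0477
```

Request:
jog_arm(moves=[[0.9,0.47,0,0,0,0],[0,0,0,0,0,0]])

```text
t: 19.95
tool_pos: [0.5502, 0.1426, 0.0552]
tool_rot: [-1.543, -0.36, -0.393]
contact_force: [-1.5, 0.2, -0.0]
opening: 0.0482
```

Request:
jog_arm(moves=[[0.9,0.47,0,0,0,0],[0,0,0,0,0,0]])

```text
t: 20.15
tool_pos: [0.5512, 0.1426, 0.0552]
tool_rot: [-1.543, -0.36, -0.394]
contact_force: [-1.5, 0.6, 1.1]
opening: 0.048
```

Request:
jog_arm(moves=[[0.9,0.47,0,0,0,0],[0,0,0,0,0,0]])

```text
t: 20.35
tool_pos: [0.5522, 0.1426, 0.0552]
tool_rot: [-1.543, -0.36, -0.394]
contact_force: [-1.6, -0.9, 0.5]
opening: 0.0479
```

Request:
jog_arm(moves=[[0.9,0.47,0,0,0,0],[0,0,0,0,0,0]])

```text
t: 20.55
tool_pos: [0.5532, 0.1425, 0.0552]
tool_rot: [-1.543, -0.36, -0.394]
contact_force: [-1.4, -1.0, -0.4]
opening: 0.048
```

Request:
jog_arm(moves=[[0.9,0.47,0,0,0,0],[0,0,0,0,0,0]])

```text
t: 20.75
tool_pos: [0.5542, 0.1425, 0.0551]
tool_rot: [-1.543, -0.36, -0.394]
contact_force: [-0.7, 0.1, 0.1]
opening: 0.048
```

Request:
jog_arm(moves=[[0.45,0.23,0,0,0,0],[0,0,0,0,0,0]])

```text
t: 20.95
tool_pos: [0.5547, 0.1425, 0.0551]
tool_rot: [-1.543, -0.36, -0.393]
contact_force: [-2.3, -0.8, 1.3]
opening: 0.0476
```

Request:
jog_arm(moves=[[0.45,0.23,0,0,0,0],[0,0,0,0,0,0]])

```text
t: 21.15
tool_pos: [0.5552, 0.1425, 0.0552]
tool_rot: [-1.543, -0.36, -0.394]
contact_force: [-0.2, -0.3, 0.5]
opening: 0.0478
```

Request:
jog_arm(moves=[[0.45,0.23,0,0,0,0],[0,0,0,0,0,0]])

```text
t: 21.35
tool_pos: [0.5557, 0.1425, 0.0551]
tool_rot: [-1.543, -0.36, -0.393]
contact_force: [-2.3, -0.8, 0.4]
opening: 0.0481
```

Request:
jog_arm(moves=[[0.45,0.23,0,0,0,0],[0,0,0,0,0,0]])

```text
t: 21.55
tool_pos: [0.5562, 0.1425, 0.0551]
tool_rot: [-1.543, -0.36, -0.393]
contact_force: [-1.7, 0.2, 0.3]
opening: 0.0478
```

Request:
jog_arm(moves=[[0.45,0.23,0,0,0,0],[0,0,0,0,0,0]])

```text
t: 21.75
tool_pos: [0.5567, 0.1425, 0.0552]
tool_rot: [-1.543, -0.36, -0.393]
contact_force: [-2.1, 0.2, 0.8]
opening: 0.0482
```

Request:
jog_arm(moves=[[0.45,0.23,0,0,0,0],[0,0,0,0,0,0]])

```text
t: 21.95
tool_pos: [0.5572, 0.1425, 0.0552]
tool_rot: [-1.543, -0.36, -0.394]
contact_force: [-0.5, 0.4, -0.1]
opening: 0.0481
```

Request:
jog_arm(moves=[[0.45,0.23,0,0,0,0],[0,0,0,0,0,0]])

```text
t: 22.15
tool_pos: [0.5577, 0.1425, 0.0551]
tool_rot: [-1.543, -0.36, -0.393]
contact_force: [-1.1, 0.6, 1.0]
opening: 0.0482
```

Request:
jog_arm(moves=[[0.45,0.23,0,0,0,0],[0,0,0,0,0,0]])

```text
t: 22.35
tool_pos: [0.5582, 0.1424, 0.0551]
tool_rot: [-1.543, -0.36, -0.393]
contact_force: [-0.6, -0.2, 0.3]
opening: 0.048
```

```bash
python3 - <<'E'
from h import *
f=[];o=ctrl.get_obs()
im=ctrl.get_image("wrist")[...,::-1];cv2.imwrite("pics/w7.png",im)
for i in range(3): f.append(ctrl.get_obs()["contact_force"].round(2).tolist())
print(f,o["tool_pos"])
g=im[:,250:310].astype(int).mean((1,2)).round();print(list(zip(range(240,345,3),g[240:345:3])))
E
```

```text
[[-1.25, 0.45, 0.64], [-1.25, 0.45, 0.64], [-1.25, 0.45, 0.64]] [0.55819176 0.14243812 0.05513745]
[(240, np.float64(88.0)), (243, np.float64(89.0)), (246, np.float64(90.0)), (249, np.float64(91.0)), (252, np.float64(92.0)), (255, np.float64(94.0)), (258, np.float64(95.0)), (261, np.float64(98.0)), (264, np.float64(100.0)), (267, np.float64(101.0)), (270, np.float64(104.0)), (273, np.float64(106.0)), (276, np.float64(108.0)), (279, np.float64(154.0)), (282, np.float64(190.0)), (285, np.float64(208.0)), (288, np.float64(221.0)), (291, np.float64(230.0)), (294, np.float64(236.0)), (297, np.float64(240.0)), (300, np.float64(243.0)), (303, np.float64(245.0)), (306, np.float64(246.0)), (309, np.float64(247.0)), (312, np.float64(247.0)), (315, np.float64(247.0)), (318, np.float64(247.0)), (321, np.float64(247.0)), (324, np.float64(247.0)), (327, np.float64(247.0)), (330, np.float64(247.0)), (333, np.float64(214.0)), (336, np.float64(202.0)), (339, np.float64(218.0)), (342, np.float64(231.0))]
```

View pics/w7.png

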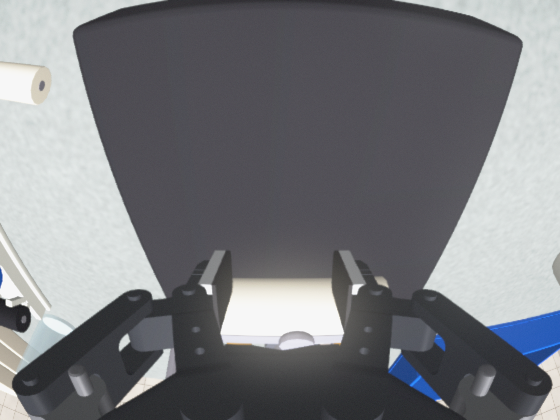

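The view shows the rod against both fingers (front edge at row 278), with the spindle foot at (295,338) over its far side, close to mid-length; the fence is just beyond. I'll keep advancing in small steps.

Request:
jog_arm(moves=[[0.45,0.23,0,0,0,0],[0,0,0,0,0,0]])

```text
t: 22.6
tool_pos: [0.5587, 0.1424, 0.0551]
tool_rot: [-1.543, -0.36, -0.393]
contact_force: [-1.2, 0.0, 1.2]
opening: 0.048
```

Request:
jog_arm(moves=[[0.45,0.23,0,0,0,0],[0,0,0,0,0,0]])

```text
t: 22.8
tool_pos: [0.5592, 0.1424, 0.0552]
tool_rot: [-1.543, -0.36, -0.393]
contact_force: [-1.3, 0.8, 0.3]
opening: 0.0477
```

Request:
jog_arm(moves=[[0.45,0.23,0,0,0,0],[0,0,0,0,0,0]])

```text
t: 23.0
tool_pos: [0.5598, 0.1424, 0.0552]
tool_rot: [-1.543, -0.36, -0.393]
contact_force: [-1.3, -0.1, 1.7]
opening: 0.0477
```

Request:
jog_arm(moves=[[0.45,0.23,0,0,0,0],[0,0,0,0,0,0]])

```text
t: 23.2
tool_pos: [0.5602, 0.1424, 0.0552]
tool_rot: [-1.543, -0.36, -0.393]
contact_force: [-0.7, 0.1, 0.5]
opening: 0.0481
```

Request:
jog_arm(moves=[[0.35,0.18,0,0,0,0],[0,0,0,0,0,0]])

```text
t: 23.4
tool_pos: [0.5606, 0.1424, 0.0551]
tool_rot: [-1.543, -0.36, -0.393]
contact_force: [-1.6, 0.6, 1.0]
opening: 0.048
```

Request:
jog_arm(moves=[[0.35,0.18,0,0,0,0],[0,0,0,0,0,0]])

```text
t: 23.6
tool_pos: [0.561, 0.1424, 0.0552]
tool_rot: [-1.543, -0.36, -0.393]
contact_force: [-0.7, 0.2, 0.0]
opening: 0.0481
```

Request:
jog_arm(moves=[[0.35,0.18,0,0,0,0],[0,0,0,0,0,0]])

```text
t: 23.8
tool_pos: [0.5614, 0.1424, 0.0552]
tool_rot: [-1.543, -0.36, -0.393]
contact_force: [-2.2, -0.0, 0.9]
opening: 0.048
```

Request:
jog_arm(moves=[[0.35,0.18,0,0,0,0],[0,0,0,0,0,0]])

```text
t: 24.0
tool_pos: [0.5618, 0.1424, 0.0552]
tool_rot: [-1.543, -0.36, -0.393]
contact_force: [-1.1, -0.7, 0.0]
opening: 0.0481
```

Request:
jog_arm(moves=[[0.35,0.18,0,0,0,0],[0,0,0,0,0,0]])

```text
t: 24.2
tool_pos: [0.5622, 0.1424, 0.0552]
tool_rot: [-1.543, -0.36, -0.393]
contact_force: [-1.0, 0.4, 1.4]
opening: 0.0478
```

Request:
jog_arm(moves=[[0.35,0.18,0,0,0,0],[0,0,0,0,0,0]])

```text
t: 24.4
tool_pos: [0.5626, 0.1423, 0.0552]
tool_rot: [-1.543, -0.36, -0.393]
contact_force: [-0.3, 0.4, 0.6]
opening: 0.0483
```

Request:
jog_arm(moves=[[0.35,0.18,0,0,0,0],[0,0,0,0,0,0]])

```text
t: 24.6
tool_pos: [0.563, 0.1423, 0.0552]
tool_rot: [-1.543, -0.36, -0.393]
contact_force: [-1.6, 0.5, 0.5]
opening: 0.0478
```

Request:
jog_arm(moves=[[0.35,0.18,0,0,0,0],[0,0,0,0,0,0]])

```text
t: 24.8
tool_pos: [0.5634, 0.1423, 0.0552]
tool_rot: [-1.543, -0.36, -0.393]
contact_force: [-1.2, 0.1, 1.0]
opening: 0.0481
```

Request:
jog_arm(moves=[[0.35,0.18,0,0,0,0],[0,0,0,0,0,0]])

```text
t: 25.0
tool_pos: [0.5636, 0.1423, 0.0551]
tool_rot: [-1.543, -0.359, -0.393]
contact_force: [-2.6, -0.0, 2.0]
opening: 0.0481
```

Request:
jog_arm(moves=[[0.35,0.18,0,0,0,0],[0,0,0,0,0,0]])

```text
t: 25.2
tool_pos: [0.5637, 0.1423, 0.0549]
tool_rot: [-1.543, -0.359, -0.393]
contact_force: [-4.3, 0.3, 2.7]
opening: 0.0483
```

The TCP has stalled at 0.5637 and the force is rising: that is the fence. One slight extra press, then a hold.

Request:
jog_arm(moves=[[0.2,0.1,0,0,0,0],[0,0,0,0,0,0],[0,0,0,0,0,0]])

```text
t: 25.5
tool_pos: [0.5638, 0.1423, 0.0548]
tool_rot: [-1.543, -0.359, -0.392]
contact_force: [-4.4, 1.4, 3.1]
opening: 0.048
```

Request:
jog_arm(moves=[[0.2,0.1,0,0,0,0],[0,0,0,0,0,0],[0,0,0,0,0,0]])

```text
t: 25.8
tool_pos: [0.5639, 0.1423, 0.0548]
tool_rot: [-1.543, -0.359, -0.392]
contact_force: [-6.3, 0.3, 3.7]
opening: 0.0479
```

Request:
jog_arm(moves=[[0,0,0,0,0,0],[0,0,0,0,0,0]])

```text
t: 26.0
tool_pos: [0.5639, 0.1423, 0.0548]
tool_rot: [-1.543, -0.359, -0.392]
contact_force: [-5.9, 0.9, 3.4]
opening: 0.0478
```

Request:
jog_arm(moves=[[-0.2,-0.1,0,0,0,0],[-0.2,-0.1,0,0,0,0],[-0.2,-0.1,0,0,0,0],[-0.2,-0.1,0,0,0,0],[-0.2,-0.1,0,0,0,0],[-0.4,-0.2,0,0,0,0],[-0.9,-0.47,0,0,0,0],[-1.8,-0.94,0,0,0,0],[-3.6,-1.88,0,0,0,0],[-9,-4.7,0,0,0,0],[-9,-4.7,0,0,0,0],[0,0,0,0,0,0]])

```text
t: 27.2
tool_pos: [0.5337, 0.143, 0.0544]
tool_rot: [-1.543, -0.359, -0.392]
contact_force: [-0.1, -0.7, -0.1]
opening: 0.0478
```

Request:
jog_arm(moves=[[-18,-9.4,0,0,0,0],[-18,-9.4,0,0,0,0],[-18,-9.4,0,0,0,0],[0,-20,0,0,0,0],[0,-20,0,0,0,0],[0,-20,0,0,0,0],[0,0,0,0,0,0],[0,0,0,0,0,0]])

```text
t: 28.0
tool_pos: [0.4472, 0.1449, 0.1087]
tool_rot: [-1.542, -0.361, -0.394]
contact_force: [-0.8, 0.8, -0.2]
opening: 0.0484
```

```bash
python3 - <<'E'
from h import *
o=ctrl.get_obs();im=ctrl.get_image("wrist")[...,::-1];cv2.imwrite("pics/w8.png",im)
cv2.imwrite("pics/w8c.png",cv2.resize(im[180:350,180:400],None,fx=3.4,fy=3.4,interpolation=2))
np.save("w8.npy",o,allow_pickle=True);print(o["tool_pos"],o["contact_force"],o["t"])
E
```

```text
[0.44720552 0.14494538 0.10870605] [-0.84050475  0.79648206 -0.2165004 ] 28.0
```

View pics/w8c.png

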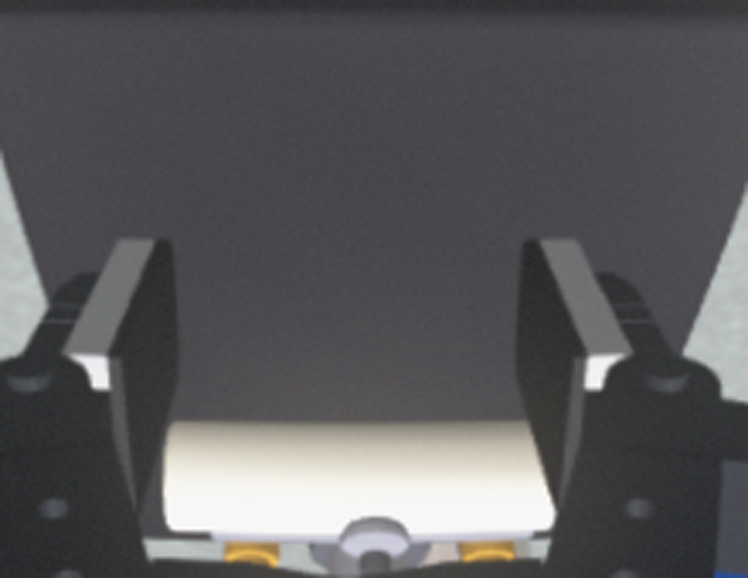

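The rod lies along the fence and looks square. It spans crop columns 163–555 with the foot on it at 375, which is about 4 mm from mid-length. The hand is clear. I'll do a stillness check, then hand in.

```bash
python3 - <<'E'
from h import *
a=cv2.imread("pics/w8.png").astype(int);b=ctrl.get_image("wrist")[...,::-1].astype(int)
print("mean/max diff",abs(a-b)[290:345,230:345].mean(),np.abs(cv2.blur((a-b).astype(np.float32),(5,5)))[290:345,230:345].max())
o=np.load("w8.npy",allow_pickle=True).item();f=lambda p:np.array(p)/3.4+[180,180]
e=wray(f([(180,421),(520,421)]),.07,o);print("front edge",e.round(4),"yaw",np.degrees(np.arctan2(-(e[1]-e[0])[0],(e[1]-e[0])[1])))
print(ctrl.finish_job())
E
```

```text
mean/max diff 8.895599472990778 54.48
front edge [[0.5472 0.1046 0.07  ]
 [0.549  0.1851 0.07  ]] yaw -1.3211955427771487
the job is handed in; nothing more can be done
None
```

I gauged the white rod and handed the job in. No verdict was reported, and one of my last checks disagreed.

**What I did:**
- I took the white rod from the rack and laid it on the granite about 93 mm in front of the spindle. I let go there, and two pictures showed it lying free between the open fingers.
- I turned the hand and leaned it back about 27°, then rolled the rod under the spindle with both open fingertips. The push there was about 1–2 N.
- The fence was felt at tool x ≈ 0.5637 m, where the motion stalled and the force climbed. I pressed until the hand read about 6 N, which I estimate put at least 4 N on the fence. Then I backed off slowly and moved the hand clear. The simulated clock was at about 28 s of the 72 s allowed.

**Last checks:**
- **Position:** the picture shows the foot standing on the rod about 4 mm from mid-length.
- **Squareness:** the rod's front edge measures -1.3° in yaw, the same as the comparator's own yaw of about -1.3°.
- **Hand:** clear of the rod; the force reading was noise only.

**Not confirmed:**
- **Stillness:** comparing two pictures for this failed. Mean difference was 8.9 grey levels and the maximum 54, in the region around the rod and spindle. The hand had only just stopped and may still have been settling, but I handed in within the same script without looking again, so I did not confirm the rod was still.
- **Fence contact:** I could not measure the small force left between rod and fence after letting go.

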